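# Load two sample vials, tuck the cover strip under the leaf and hold it flat

## Robot

A 6-joint arm with a two-finger parallel gripper is mounted at the origin on the work surface. World frame = base frame: x ahead of the robot, y to its left, z up, the work surface at z = 0. Lengths are in mm, angles in rad, forces in N, time in s.
With the tool pointing down it reaches from about 300 to 775 mm from the base axis. Payload 14.6 kg.
Tool frame: the origin (TCP) lies on the front face of the gripper's body, between the roots of the fingers; the fingertips stand 97 mm ahead of it and the grasp point (between the pads) lies 78 mm ahead of it; z points along the fingers, y is the line along which they close (so a half turn about z gives the same grasp; the last joint's range is limited). The gripper opens to 94 mm and grips with 3 to 60 N. Pads are 16 mm wide; open, the fingers measure 119 mm over their backs; the gripper's body (75 mm by 177 mm) begins 78 mm behind the grasp point.
Start: joints at [-1.183, 0.3, 1.521, -0, 1.321, -0.067], TCP at [241.598, -494.086, 302.646] pointing down, gripper open.
Joint ranges: [-3.03, 3.03], [-0.79, 2.21], [0.23, 2.52], [-1.04, 4.18], [0, 3.07], [-2.55, 2.55]. Speed limits (rad/s): [2.22, 2.22, 2.57, 3.14, 3.14, 3.14].

## Interface

Orientations are given as [roll, pitch, yaw] about the fixed x, y, z axes, in that order (R = Rz(yaw) Ry(pitch) Rx(roll)).
In Python, from cell import * gives the robot as it stands.
- The arm moves only by the tool carry_out, never from a script. Its arguments are lists of equal length, an entry for each row: "slide": the shift along the world's x, y, z scaled (see below), a list of three; "dr": the turn, a rotation vector about the world's x, y, z scaled (see below), a list of three; "gripper": the opening in per cent of the stroke, from 0 (shut) to 100 (fully open). A call has 1 to 10 rows; each row is the pose to reach, as a shift and turn from the pose commanded when the call began, turning the shorter way round; what a row does not reach only later rows make up. The controller multiplies each number of a shift by 0.25 m and each number of a turn by 360 degrees. A row lasts 1/12 s, in which the tool goes at most 41.7 mm and 7.16 degrees, less where a joint would pass 70% of its speed; a pose out of reach is approached as far as the arm can. A call with a number of a shift or a turn outside -1 to 1 is refused whole. A call with a gripper value outside its range is refused whole. The fingers move at their own pace and stop on an object; "newtons" is the grip in N (left out, the last holds). Time passes only in rows, so rows that repeat a pose let the fingers close. It gives the time, the measured TCP pose, the force, the opening and the grip force at its end, in the units of the state.
- read_state(): the state, without advancing time (a new reading comes with each control period).
- camera(name): name is "side" or "top"; returns the picture (384x512x3 uint8, red, green, blue); there is no depth.
- camera_model(name): a dict with "vfov" (degrees; the focal length in pixels is half the picture's height over the tangent of half this angle, whatever the lens; pixels are square), "cx", "cy" (the principal point, pixels), "R" (3x3) and "t" (3): a world point X has camera coordinates R X + t. Camera axes: x right, y down, z forward; pixel columns grow to the right and rows downward; lengths in mm; the calibration is good to about 2 mm. A picture is of the moment at which its call begins. camera_model takes no time and is no camera call.
- sign_off(): hands the job in; it is judged then, once.
The state is a dict: "clock": time; "joints": joint angles; "qd": joint speeds; "effort": joint torques, N m; "eef_pos": TCP position; "eef_rot": TCP orientation; "wrist_force": force on the tool from outside, world axes, zero at the start; "moment": the same for the moment, N m; "finger_gap": finger opening in mm; "finger_force": force on a finger pad.
Only numpy, scipy, OpenCV 4.12 (cv2) and the standard library are available. Lean on these libraries where they do the work, as an engineer would, in place of code of your own. Each camera call takes 0.05 s, during which the arm holds its last target. There are 200 camera calls.

## Task

Drop the two white-capped sample vials into the two bores of the grey transport block, then pick up the aluminium cover strip by its black rib and slide its plain far edge about 2 cm under the copper leaf without lifting the leaf, the strip lying straight along the block. Finish while still holding: keep hold of the strip and keep it pressed down flat on the block, with the two white spring pins under its rib end pushed fully in. Leave the red-capped vial and the other things on the bench where they are.

Things in the scene. Friction and masses are not known exactly. Their poses are not given: they have to be found in the camera images.
- block: Grey plastic transport block fixed to the bench, 160 (x) x 80 (y) x 45 mm high; origin at the centre of its underside, +x towards the leaf end, z up. On its top face at x = +60 to +80 mm, under the leaf, a 6 mm high stop ledge, and beside it at y = +-36 mm two hinge cheeks up to z = 61 mm. The strip belongs along the block, centred on y = 0.
- bore_a (a point): Centre of the mouth of one bore, in the block's top face (block x = -5, y = +18, z = 45 mm). Upright round hole, 25 mm in diameter, 38 mm deep (floor 7 mm above the bench). Either vial may go in either bore.
- bore_b (a point): The same for the other bore (block x = -5, y = -18, z = 45 mm).
- leaf_lip (a point): Middle of the upturned front lip of the copper leaf (64 mm wide, 2 mm thick) lapped over the block's far end. At rest at x = +30, z = 61 mm of the block's frame; its mouth faces the block's -x. Gap over the block's top face: about 14 mm at the lip, narrowing to 8 mm from x = +42 back to the hinge at x = +72. The strip's edge goes in this gap.
- leaf (a joint): Hinge of the copper leaf, rad: 0 = down at rest on its stop, grows as it is lifted. A light spring holds it down: about 1 N at the lip lifts it. It counts as lifted above 0.15.
- lift (a joint): Travel of two linked white spring pins (10 mm diameter, at x = -60, y = +-20 mm of the block), m: 0 = up, 4 mm above the block's top face; 0.004 = pushed in flush. 2.5 N starts them, 6.5 N pushes them fully in; they lift the strip's rib end when it is not pressed.
- cover_grip (a point): Centre of the cover strip's black rib, 12 mm thick (along strip x), 40 long (y), 30 high, standing on the plate. The strip is an aluminium plate 120 x 64 x 4 mm, 0.1 kg, lying rib up on the bench. This point is 19 mm above the plate's underside, 15 below the rib's top, 25 from the near end, 95 from the far edge, midway across. x points along the strip to the far edge, z up.
- cover_tail (a point): Middle of the strip's far edge (+x end), on its underside: the edge to be tucked under the leaf. Same axes as cover_grip. Tucked 22 mm under the lip and flat, it is at x = +52, y = 0, z = 45 mm of the block's frame, and cover_grip at x = -43, z = 64 mm.
- vial_a_mid (a point): Centre of a white-capped amber vial, an upright cylinder 20 mm in diameter, 36 mm tall; this point is 18 mm above its underside, z along its axis.
- vial_b_mid (a point): The other white-capped vial, same size and shape.
- vial_red_mid (a point): Red-capped vial of the same size: not to be loaded, stays where it stands.
- jar: Clear glass jar with black cap, 64 mm diameter, 85 mm tall, origin under its centre; leave alone.
- bottle: Amber bottle, 56 mm diameter, 120 mm tall, origin under its centre; leave alone.
- dish: White shallow dish, 90 mm diameter, 16 mm tall, origin under its centre; leave alone.
- brush: Brush lying on the bench, 170 mm long along its x; leave alone.
- cork_block: Cork block 60 x 40 x 30 mm, origin under its centre; leave alone.
- funnel: White funnel standing mouth down, 80 mm diameter, 90 mm tall, origin under its centre; leave alone.
Mind the look-alikes: they are no part of the job. What is shaped like the part that bears vial_b_mid but purple is not meant.

How it is judged (in metres and radians):
On the way, in this order (a step that is already met when the one before it is completed fails the run):
1. both white-capped vials stand down in the bores of the block (x of vial_a_mid in the frame of block between -0.017 and 0.007 m and y of vial_a_mid in the frame of block between -0.032 and 0.032 m and z of vial_a_mid in the frame of block between 0.02 and 0.029 m and x of vial_b_mid in the frame of block between -0.017 and 0.007 m and y of vial_b_mid in the frame of block between -0.032 and 0.032 m and z of vial_b_mid in the frame of block between 0.02 and 0.029 m), for 0.2 s.
2. the strip's far edge is under the copper leaf by 14 mm or more, centred within 12 mm (x of cover_tail in the frame of block between 0.044 and 0.062 m and y of cover_tail in the frame of block between -0.012 and 0.012 m and z of cover_tail in the frame of block between 0.043 and 0.0515 m), for 0.2 s.
At the end, for the whole second after the job is handed in: White-capped vials down in the bores; strip's far edge 14 to 32 mm under the lip, centred to 12 mm, straight to 0.12 rad, flat on the block (0.03 rad, 2.2 mm); spring pins in more than 3.2 of 4 mm; leaf below 0.06 rad; fingers on the strip with over 2 N (all of step 1 and all of step 2 and z of cover_grip in the frame of block below 0.0662 m and angle between the z axis of cover_grip and the z axis of block, either way round below 0.03 rad and angle between the x axis of cover_grip and the x axis of block, either way round below 0.12 rad and value of joint lift above 0.0032 m and value of joint leaf below 0.06 rad and contact force between the fingers and cover above 2 N); the arm keeps its last pose, push and grip.
It fails at once if the copper leaf is lifted (more than 0.15 rad) (value of joint leaf above 0.15 rad).
It fails at once if the red-capped vial is moved more than 25 mm (distance of vial_red_mid from where it was at the start of the episode above 0.025 m).
It fails at once if another thing on the bench is moved more than 25 mm (distance of any of jar, bottle, dish, brush, cork_block, funnel from where it was at the start of the episode above 0.025 m).
It also fails if it takes over 67 s, if anything falls off the work surface, if the arm or the gripper's body presses on something with over 40 N, if the wrist force passes 120 N, or if a joint passes its speed limit or range.

## Working session

There is one attempt and no reset: what is moved stays moved. The work goes in short steps, Python scripts to look and compute and a tool call to move; the robot and the scene stay as the last step left them, time stands still between calls to the robot, and variables do not carry over. Pictures are saved under pics/ and viewed, at most 11 in all, crops included, and the job is handed in when it is done.

Besides the shell and the picture viewer there is one more tool, called as name(argument=value, ...) on one line, values as JSON. carry_out: Moves the arm, as the interface text tells. Its arguments: {"type":"object","properties":{"slide":{"type":"array","items":{"type":"array","items":{"type":"number","minimum":-1,"maximum":1}}},"dr":{"type":"array","items":{"type":"array","items":{"type":"number","minimum":-1,"maximum":1}}},"gripper":{"type":"array","items":{"type":"number"}},"newtons":{"type":"number"}},"required":["slide","dr","gripper"]}

```bash
mkdir -p pics; ls; python3 - <<'E'
from cell import *
import cv2,numpy as np
print(read_state())
for n in("top","side"):
    im=camera(n); cv2.imwrite(f"pics/{n}0.png",cv2.cvtColor(im,cv2.COLOR_RGB2BGR)); m=camera_model(n); print(m)
a=[cv2.imread(f"pics/{n}0.png") for n in("top","side")]
E
```

```text
pics
{'clock': 0.0, 'joints': array([-1.18261235e+00,  3.00473798e-01,  1.52159722e+00,  2.75667965e-05,
        1.32071402e+00, -6.66153768e-02]), 'qd': array([ 0.00058947, -0.00069255,  0.00200551, -0.00053292,  0.00099959,
        0.00116649]), 'effort': array([ 2.17616471e-03, -5.31791389e+01, -3.52732801e+01,  7.08642486e-02,
        2.43728334e-02, -1.34745628e-04]), 'eef_pos': array([ 241.53920268, -493.94859516,  302.07795928]), 'eef_rot': array([-3.14040469e+00, -1.06014381e-04,  4.54792456e-01]), 'wrist_force': array([-0.0611702 ,  0.18112265, -0.48048138]), 'moment': array([-0.00329343,  0.00847826, -0.01782684]), 'finger_force': 0.0, 'finger_gap': 94.06854170576145}
{'vfov': 55.49870101183474, 'cx': 256.266967519669, 'cy': 189.29939793699936, 'R': array([[-0.01614994, -0.99984744, -0.00665456],
       [-0.9981251 ,  0.01651438, -0.05893691],
       [ 0.05903782,  0.00569025, -0.99823953]]), 't': array([  36.15546158,  568.75182035, 1060.06421917])}
{'vfov': 55.905085105129416, 'cx': 253.26828590609287, 'cy': 191.4417527566873, 'R': array([[-0.68841313, -0.72515373, -0.01547347],
       [-0.35511149,  0.35556762, -0.86456203],
       [ 0.63244225, -0.58968104, -0.50228784]]), 't': array([440.58942586, 264.43520014, 625.93127008])}
```

View pics/top0.png

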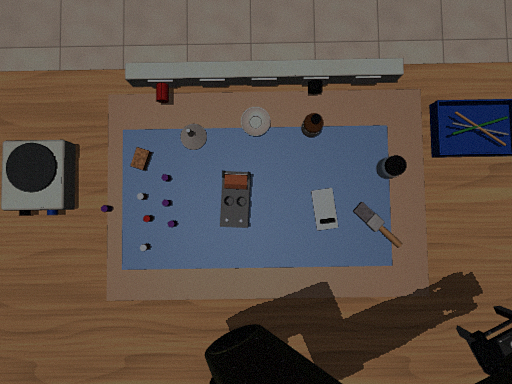

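View pics/side0.png

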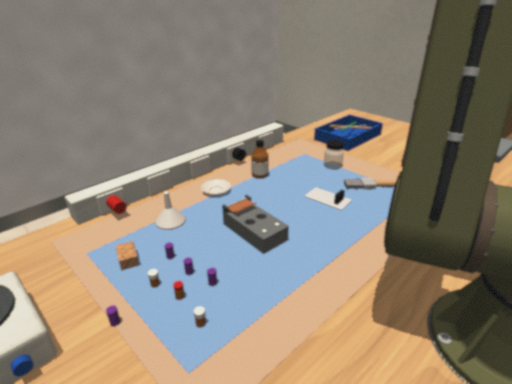

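The top view shows white caps at (141,196) and (144,247), and a red cap at (149,218). Purple decoys are at (166,178), (167,203), (173,223) and (107,208). The block is at (236,200) with its copper leaf at the upper end, and the strip is at (325,208) with its rib at (327,220). The side view agrees: white caps at (153,273) and (200,313). The two white-capped vials fit the description. I'll confirm them in a crop while measuring.

```bash
cat > h.py <<'E'
from cell import *
import cv2,numpy as np
def snap(n,f=None):
    im=camera(n)
    if f: cv2.imwrite(f"pics/{f}.png",cv2.cvtColor(im,cv2.COLOR_RGB2BGR))
    return im
def ray(n,u,v):
    m=camera_model(n); f=192/np.tan(np.radians(m["vfov"]/2))
    R=np.array(m["R"]);t=np.array(m["t"])
    return -R.T@t, R.T@np.array([(u-m["cx"])/f,(v-m["cy"])/f,1])
def pt(n,u,v,z):
    c,d=ray(n,u,v); return c+d*(z-c[2])/d[2]
def proj(n,X):
    m=camera_model(n); f=192/np.tan(np.radians(m["vfov"]/2))
    p=np.array(m["R"])@X+m["t"]; return np.array([m["cx"]+f*p[0]/p[2],m["cy"]+f*p[1]/p[2]])
def blobs(mask,x0,y0,x1,y1,amin=6):
    k=np.zeros(mask.shape,np.uint8);k[y0:y1,x0:x1]=mask[y0:y1,x0:x1]
    n,l,s,c=cv2.connectedComponentsWithStats(k)
    return [(c[i].round(1),s[i,4],s[i,:4],cv2.minAreaRect(np.argwhere(l==i)[:,::-1].astype(np.float32))) for i in range(1,n) if s[i,4]>=amin]
E
python3 - <<'E'
from h import *
im=cv2.cvtColor(cv2.imread("pics/top0.png"),cv2.COLOR_BGR2RGB).astype(int)
si=cv2.cvtColor(cv2.imread("pics/side0.png"),cv2.COLOR_BGR2RGB).astype(int)
wh=lambda i,t:((i.min(2)>t)&(i.max(2)-i.min(2)<50))
for b in blobs(wh(im,110),125,180,165,262,4): print("white top",b[:3],pt("top",*b[0],36).round())
for b in blobs(wh(si,110),140,260,215,330,4): print("white side",b[:3],pt("side",*b[0],34).round())
for b in blobs(wh(im,110),300,175,350,240,40): print("strip",b[:3],b[3],[pt("top",*q,4).round(1) for q in cv2.boxPoints(b[3])])
for b in blobs(im.max(2)<60,305,180,345,240,10): print("rib",b[:3],b[3],pt("top",*b[0],34).round(1))
g=(im.max(2)-im.min(2)<22)&(im.max(2)<130)
for b in blobs(g,205,165,262,235,40): print("block",b)
for b in blobs((im[...,0]-im[...,2]>40),205,165,262,235,20): print("leaf",b[0],b[3])
a=cv2.imread("pics/top0.png")
c1=cv2.resize(a[165:260,95:265],None,fx=4.6,fy=4.6,interpolation=cv2.INTER_CUBIC)
cv2.imwrite("pics/c1.png",c1)
c=a[175:240,295:350]
E
```

```text
white top (array([139.7, 195.8]), np.int32(27), array([137, 193,   6,   6], dtype=int32)) [555. 365.  36.]
white top (array([142.6, 247.4]), np.int32(29), array([140, 245,   6,   6], dtype=int32)) [406. 356.  36.]
white side (array([151.9, 273.9]), np.int32(107), array([147, 268,  12,  20], dtype=int32)) [554. 368.  34.]
white side (array([176.5, 287.2]), np.int32(48), array([172, 279,  12,  22], dtype=int32)) [486. 352.  34.]
white side (array([157.5, 286. ]), np.int32(6), array([155, 284,   6,   4], dtype=int32)) [516. 377.  34.]
white side (array([198.7, 312.6]), np.int32(144), array([193, 305,  13,  23], dtype=int32)) [405. 359.  34.]
white side (array([145.2, 322.7]), np.int32(35), array([140, 316,  12,  14], dtype=int32)) [452. 439.  34.]
strip (array([324. , 207.4]), np.int32(748), array([312, 188,  26,  42], dtype=int32)) ((324.296630859375, 208.7523193359375), (39.8245964050293, 20.956459045410156), 81.57302856445312) [array([ 563.5, -136.3,    4. ]), array([ 571.6, -198.3,    4. ]), array([ 454.4, -212.3,    4. ]), array([ 446.3, -150.6,    4. ])]
rib (array([326.9, 220.4]), np.int32(69), array([320, 218,  15,   6], dtype=int32)) ((326.9899597167969, 220.4299774169922), (4.525484085083008, 14.566399574279785), 81.8698959350586) [ 475.  -175.6   34. ]
block (array([235.3, 203.2]), np.int32(1296), array([220, 171,  33,  57], dtype=int32), ((235.8132781982422, 199.01458740234375), (30.199909210205078, 55.893062591552734), 2.6630008220672607))
leaf [235.5 181.2] ((235.0, 181.5), (13.0, 22.0), 90.0)
```

View pics/c1.png

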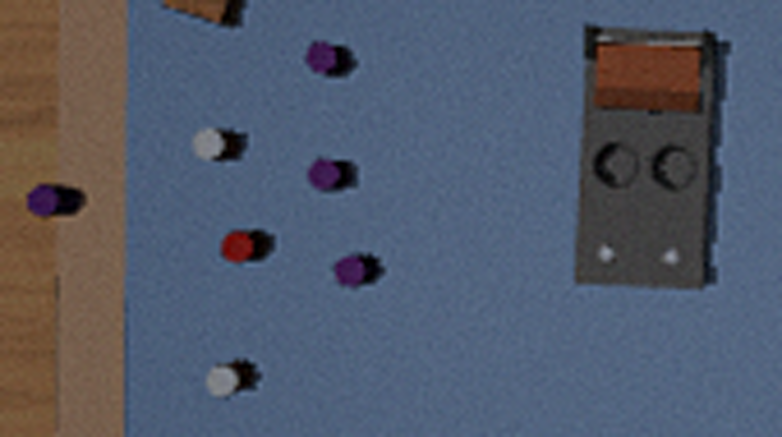

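The crop confirms the white caps at crop (208,144) and (222,380), clear of the red (238,246) and purple ones. The bores are at (616,164) and (675,167), the pins at (605,254) and (671,257).

```bash
python3 - <<'E'
from h import *
P=lambda u,v,z:pt("top",95+(u+.5)/4.6-.5,165+(v+.5)/4.6-.5,z)
for nm,u,v,z in [("boreA",616,165,45),("boreB",675,168,45),("pin1",605,254,49),("pin2",671,257,49),("c_nl",576,283,45),("c_nr",704,288,45),("leaf_l",596,108,61),("leaf_r",700,110,61),("vialFar",208,144,36),("vialNear",222,380,36),("red",238,246,36),("p1",325,174,36),("p2",352,271,36),("p0",322,58,36)]:
    print(nm,P(u,v,z).round(1))
si=cv2.cvtColor(cv2.imread("pics/side0.png"),cv2.COLOR_BGR2RGB).astype(int)
E
```

```text
boreA [536.8 106.8  45. ]
boreB [534.3  70.   45. ]
pin1 [481.6 114.   49. ]
pin2 [479.1  73.1  49. ]
c_nl [463.9 132.6  45. ]
c_nr [459.5  53.1  45. ]
leaf_l [571.6 117.4  61. ]
leaf_r [569.3  53.4  61. ]
vialFar [554.5 364.9  36. ]
vialNear [406.6 355.7  36. ]
red [490.  345.8  36. ]
p1 [534.4 291.   36. ]
p2 [473.2 274.1  36. ]
p0 [607.8 292.8  36. ]
```

carry_out(slide=[[0.313, 0.859, -0.0426], [0.313, 0.859, -0.0426], [0.313, 0.859, -0.0426], [0.313, 0.859, -0.0426], [0.313, 0.859, -0.0426], [0.313, 0.859, -0.0426], [0.313, 0.859, -0.0426], [0.313, 0.859, -0.0426]], dr=[[0, 0, 0.0419], [0, 0, 0.0419], [0, 0, 0.0419], [0, 0, 0.0419], [0, 0, 0.0419], [0, 0, 0.0419], [0, 0, 0.0419], [0, 0, 0.0419]], gripper=[42, 42, 42, 42, 42, 42, 42, 42])

```text
clock: 0.77
eef_pos: [320.1, -278.8, 292.1]
eef_rot: [3.141, 0.0, 0.72]
wrist_force: [-0.3, -0.1, -1.6]
finger_gap: 44.2
finger_force: 0.0
```

carry_out(slide=[[0.313, 0.859, -0.0426], [0.313, 0.859, -0.0426], [0.313, 0.859, -0.0426], [0.313, 0.859, -0.0426], [0.313, 0.859, -0.0426], [0.313, 0.859, -0.0426], [0.313, 0.859, -0.0426], [0.313, 0.859, -0.0426]], dr=[[0, 0, 0.0419], [0, 0, 0.0419], [0, 0, 0.0419], [0, 0, 0.0419], [0, 0, 0.0419], [0, 0, 0.0419], [0, 0, 0.0419], [0, 0, 0.0419]], gripper=[42, 42, 42, 42, 42, 42, 42, 42])

```text
clock: 1.43
eef_pos: [398.4, -64.8, 281.1]
eef_rot: [-3.141, 0.0, 0.983]
wrist_force: [-0.3, 0.1, -0.2]
finger_gap: 39.3
finger_force: 0.0
```

carry_out(slide=[[0.313, 0.859, -0.0426], [0.313, 0.859, -0.0426], [0.313, 0.859, -0.0426], [0.313, 0.859, -0.0426], [0.313, 0.859, -0.0426], [0.313, 0.859, -0.0426], [0.313, 0.859, -0.0426], [0.313, 0.859, -0.0426]], dr=[[0, 0, 0.0419], [0, 0, 0.0419], [0, 0, 0.0419], [0, 0, 0.0419], [0, 0, 0.0419], [0, 0, 0.0419], [0, 0, 0.0419], [0, 0, 0.0419]], gripper=[42, 42, 42, 42, 42, 42, 42, 42])

```text
clock: 2.1
eef_pos: [476.9, 149.1, 270.1]
eef_rot: [-3.141, 0.001, 1.244]
wrist_force: [0.5, -0.3, -0.3]
finger_gap: 39.5
finger_force: 0.0
```

carry_out(slide=[[0.313, 0.859, -0.0426], [0.313, 0.859, -0.0426], [0.313, 0.859, -0.0426], [0.313, 0.859, -0.0426], [0.313, 0.859, -0.0426], [0.313, 0.859, -0.0426], [0.313, 0.859, -0.0426], [0.313, 0.859, -0.0426]], dr=[[0, 0, 0.0419], [0, 0, 0.0419], [0, 0, 0.0419], [0, 0, 0.0419], [0, 0, 0.0419], [0, 0, 0.0419], [0, 0, 0.0419], [0, 0, 0.0419]], gripper=[42, 42, 42, 42, 42, 42, 42, 42])

```text
clock: 2.77
eef_pos: [555.6, 363.1, 259.4]
eef_rot: [-3.141, 0.001, 1.507]
wrist_force: [-0.2, -1.2, 0.6]
finger_gap: 39.3
finger_force: 0.0
```

```bash
python3 - <<'E'
from h import *
im=snap("side","s1"); a=cv2.imread("pics/s1.png")
print(read_state()["eef_pos"])
print("tip proj",proj("side",[554.6,364.9,163]),"vialtop",proj("side",[554.5,364.9,36]),"bores",proj("side",[536.7,106.5,45]),proj("side",[534.5,70.5,45]))
cv2.imwrite("pics/c2.png",cv2.resize(a[170:330,90:300],None,fx=3.7,fy=3.7,interpolation=cv2.INTER_CUBIC))
E
```

```text
[555.39777402 362.64515972 259.84869795]
tip proj [142.35554417 221.42165867] vialtop [152.85391649 272.31218012] bores [250.46934652 221.37962281] [261.63750512 215.88650027]
```

View pics/c2.png

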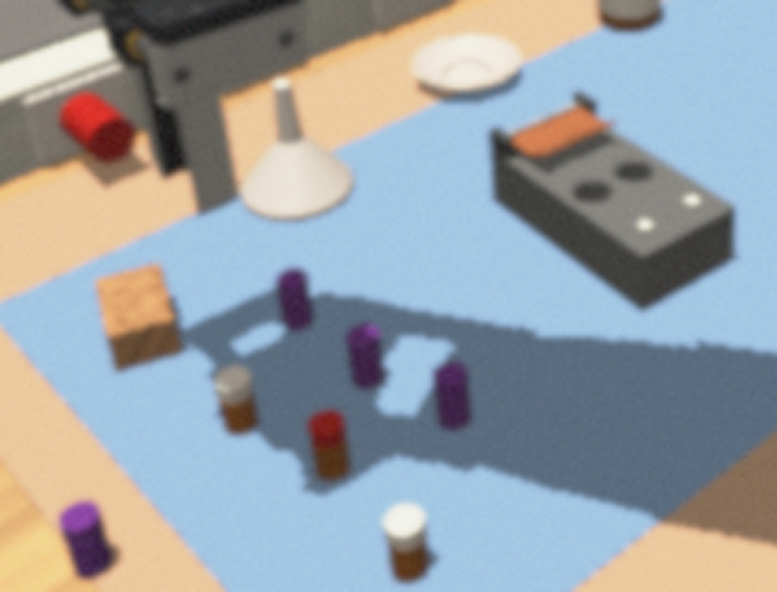

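carry_out(slide=[[0, 0, -0.44], [0, 0, -0.44], [0, 0, -0.44], [0, 0, -0.44], [0, 0, -0.44], [0, 0, -0.44]], dr=[[0, 0, 0], [0, 0, 0], [0, 0, 0], [0, 0, 0], [0, 0, 0], [0, 0, 0]], gripper=[42, 42, 42, 42, 42, 42])

```text
clock: 3.32
eef_pos: [555.7, 364.2, 153.0]
eef_rot: [3.139, -0.002, 1.507]
wrist_force: [0.1, -0.3, 0.2]
finger_gap: 39.6
finger_force: 0.0
```

carry_out(slide=[[-0.003, 0.002, -0.124], [-0.003, 0.002, -0.124], [-0.003, 0.002, -0.124], [-0.003, 0.002, -0.124], [-0.003, 0.002, -0.124], [-0.003, 0.002, -0.124], [-0.003, 0.002, -0.124], [-0.003, 0.002, -0.124], [-0.003, 0.002, -0.124], [-0.003, 0.002, -0.124]], dr=[[0, 0, 0], [0, 0, 0], [0, 0, 0], [0, 0, 0], [0, 0, 0], [0, 0, 0], [0, 0, 0], [0, 0, 0], [0, 0, 0], [0, 0, 0]], gripper=[42, 42, 42, 15, 15, 15, 15, 15, 15, 15], newtons=15)

```text
clock: 4.15
eef_pos: [554.2, 365.7, 120.2]
eef_rot: [3.14, -0.001, 1.508]
wrist_force: [-0.3, -0.7, 6.3]
finger_gap: 19.4
finger_force: 14.9
```

carry_out(slide=[[0, 0, 0.16], [0, 0, 0.32], [0, 0, 0.36], [-0.068, -1, 0.36], [-0.068, -1, 0.36], [-0.068, -1, 0.36], [-0.068, -1, 0.36], [-0.068, -1, 0.36], [-0.068, -1, 0.36], [-0.068, -1, 0.36]], dr=[[0, 0, 0], [0, 0, 0], [0, 0, 0], [0, 0, 0], [0, 0, 0], [0, 0, 0], [0, 0, 0], [0, 0, 0], [0, 0, 0], [0, 0, 0]], gripper=[15, 15, 15, 15, 15, 15, 15, 15, 15, 15])

```text
clock: 4.98
eef_pos: [536.5, 109.9, 209.2]
eef_rot: [-3.141, 0.001, 1.503]
wrist_force: [0.0, -0.5, 0.3]
finger_gap: 19.9
finger_force: 14.9
```

carry_out(slide=[[0, -0.035, -0.16], [0, -0.035, -0.16], [0, -0.035, -0.16], [0, -0.035, -0.16], [0, -0.035, -0.16], [0, -0.035, -0.16]], dr=[[0, 0, 0], [0, 0, 0], [0, 0, 0], [0, 0, 0], [0, 0, 0], [0, 0, 0]], gripper=[15, 15, 15, 15, 15, 15])

```text
clock: 5.48
eef_pos: [537.1, 107.4, 170.2]
eef_rot: [3.14, -0.0, 1.509]
wrist_force: [-0.4, -0.1, 0.2]
finger_gap: 19.8
finger_force: 14.8
```

```bash
python3 - <<'E'
from h import *
im=snap("side","s2"); a=cv2.imread("pics/s2.png")
p=read_state()["eef_pos"]; print(p)
b=np.array([p[0],p[1],p[2]-119]); print("vial bottom, top pred",proj("side",b),proj("side",b+[0,0,36]))
cv2.imwrite("pics/c3.png",cv2.resize(a[160:260,195:305],None,fx=6,fy=6,interpolation=cv2.INTER_CUBIC))
E
```

```text
[537.06196642 107.24245046 170.02764757]
vial bottom, top pred [250.09549182 219.39535646] [249.79394195 206.86860763]
```

View pics/c3.png

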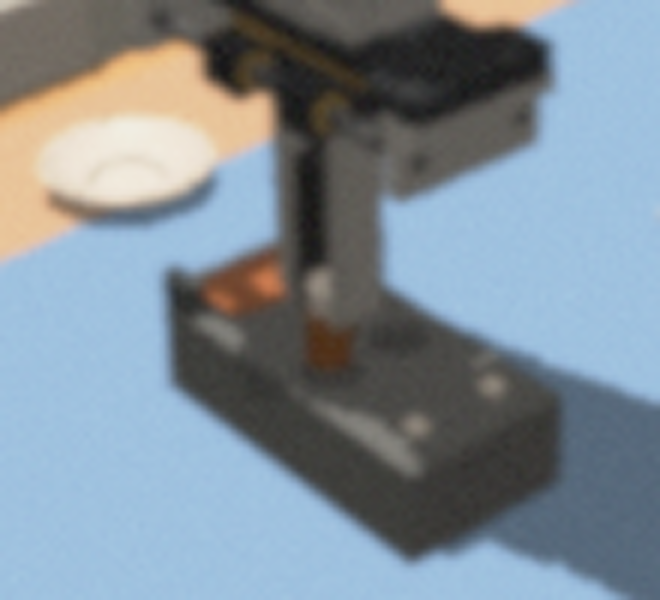

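Vial bottom at crop (330,365), i.e. px (250,220), sits over bore A as predicted, so I'm lowering it.

carry_out(slide=[[0, -0.002, -0.02], [0, -0.002, -0.04], [0, -0.002, -0.06], [0, -0.002, -0.08], [0, -0.002, -0.084], [0, -0.002, -0.084], [0, -0.002, -0.084]], dr=[[0, 0, 0], [0, 0, 0], [0, 0, 0], [0, 0, 0], [0, 0, 0], [0, 0, 0], [0, 0, 0]], gripper=[15, 15, 15, 15, 15, 15, 15])

```text
clock: 6.12
eef_pos: [536.9, 106.2, 148.0]
eef_rot: [-3.141, 0.0, 1.508]
wrist_force: [0.9, 0.1, -0.7]
finger_gap: 19.7
finger_force: 14.8
```

carry_out(slide=[[0, 0, 0], [0, 0, 0], [0, 0, 0], [0, 0, 0.12], [0, 0, 0.24], [0, 0, 0.24]], dr=[[0, 0, 0], [0, 0, 0], [0, 0, 0], [0, 0, 0], [0, 0, 0], [0, 0, 0]], gripper=[28, 28, 28, 28, 28, 28])

```text
clock: 6.62
eef_pos: [538.4, 106.4, 213.5]
eef_rot: [3.134, -0.001, 1.508]
wrist_force: [0.7, 0.3, 0.8]
finger_gap: 26.2
finger_force: 0.0
```

carry_out(slide=[[-0.521, 0.998, 0], [-0.521, 0.998, 0], [-0.521, 0.998, 0], [-0.521, 0.998, 0], [-0.521, 0.998, 0], [-0.521, 0.998, 0], [-0.521, 0.998, 0], [-0.521, 0.998, 0], [-0.521, 0.998, -0.2], [-0.521, 0.998, -0.2]], dr=[[0, 0, 0], [0, 0, 0], [0, 0, 0], [0, 0, 0], [0, 0, 0], [0, 0, 0], [0, 0, 0], [0, 0, 0], [0, 0, 0], [0, 0, 0]], gripper=[42, 42, 42, 42, 42, 42, 42, 42, 42, 42])

```text
clock: 7.45
eef_pos: [405.2, 354.9, 153.9]
eef_rot: [-3.138, 0.003, 1.509]
wrist_force: [-0.7, -0.3, -0.8]
finger_gap: 39.6
finger_force: 0.0
```

```bash
python3 - <<'E'
from h import *
im=snap("top","t3"); a=cv2.imread("pics/t3.png")
print(read_state()["eef_pos"])
c=cv2.resize(a[140:270,100:270],None,fx=4.6,fy=4.6,interpolation=cv2.INTER_CUBIC)
cv2.imwrite("pics/c4.png",c)
E
```

```text
[405.3430647  354.4654435  154.04989181]
```

View pics/c4.png

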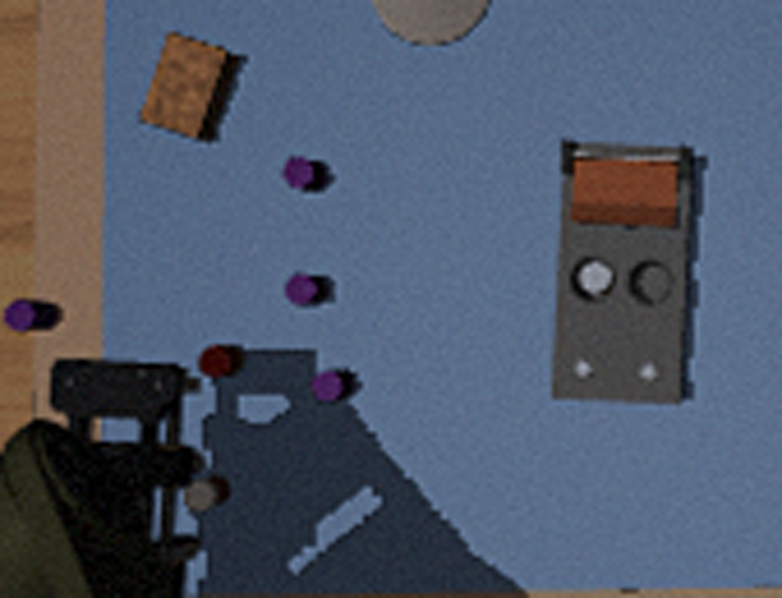

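The first vial stands in bore A (white cap at crop (595,278)). The gripper straddles the near vial at (207,493), so I'll grasp it.

carry_out(slide=[[0.002, 0.002, -0.08], [0.002, 0.002, -0.156], [0.002, 0.002, -0.156], [0.002, 0.002, -0.156], [0.002, 0.002, -0.156], [0.002, 0.002, -0.156], [0.002, 0.002, -0.156], [0.002, 0.002, -0.156], [0.002, 0.002, -0.156], [0.002, 0.002, -0.156]], dr=[[0, 0, 0], [0, 0, 0], [0, 0, 0], [0, 0, 0], [0, 0, 0], [0, 0, 0], [0, 0, 0], [0, 0, 0], [0, 0, 0], [0, 0, 0]], gripper=[42, 42, 42, 15, 15, 15, 15, 15, 15, 15], newtons=15)

```text
clock: 8.33
eef_pos: [407.5, 356.5, 120.3]
eef_rot: [3.14, -0.001, 1.508]
wrist_force: [-0.2, -0.9, 7.4]
finger_gap: 20.0
finger_force: 15.0
```

carry_out(slide=[[0, 0, 0.16], [0, 0, 0.32], [0, 0, 0.36], [0.51, -1, 0.36], [0.51, -1, 0.36], [0.51, -1, 0.36], [0.51, -1, 0.36], [0.51, -1, 0.36], [0.51, -1, 0.36], [0.51, -1, 0.36]], dr=[[0, 0, 0], [0, 0, 0], [0, 0, 0], [0, 0, 0], [0, 0, 0], [0, 0, 0], [0, 0, 0], [0, 0, 0], [0, 0, 0], [0, 0, 0]], gripper=[15, 15, 15, 15, 15, 15, 15, 15, 15, 15])

```text
clock: 9.17
eef_pos: [535.5, 103.3, 209.4]
eef_rot: [3.141, 0.0, 1.507]
wrist_force: [0.9, 1.0, 0.4]
finger_gap: 19.9
finger_force: 15.0
```

carry_out(slide=[[0, -0.141, 0], [0, -0.141, -0.1], [0, -0.141, -0.16], [0, -0.141, -0.16], [0, -0.141, -0.16], [0, -0.141, -0.16], [0, -0.141, -0.16], [0, -0.141, -0.16]], dr=[[0, 0, 0], [0, 0, 0], [0, 0, 0], [0, 0, 0], [0, 0, 0], [0, 0, 0], [0, 0, 0], [0, 0, 0]], gripper=[15, 15, 15, 15, 15, 15, 15, 15])

```text
clock: 9.83
eef_pos: [534.9, 71.2, 170.0]
eef_rot: [3.14, -0.0, 1.508]
wrist_force: [-0.2, 1.0, -0.9]
finger_gap: 19.7
finger_force: 15.0
```

carry_out(slide=[[0, 0, -0.02], [0, 0, -0.04], [0, 0, -0.06], [0, 0, -0.08], [0, 0, -0.084], [0, 0, -0.084], [0, 0, -0.084]], dr=[[0, 0, 0], [0, 0, 0], [0, 0, 0], [0, 0, 0], [0, 0, 0], [0, 0, 0], [0, 0, 0]], gripper=[15, 15, 15, 15, 15, 15, 15])

```text
clock: 10.42
eef_pos: [534.6, 70.9, 148.0]
eef_rot: [-3.141, 0.0, 1.508]
wrist_force: [-0.1, 0.1, -0.1]
finger_gap: 19.6
finger_force: 15.0
```

carry_out(slide=[[0, 0, 0], [0, 0, 0], [0, 0, 0], [0, 0, 0.12], [0, 0, 0.24], [0, 0, 0.24]], dr=[[0, 0, 0], [0, 0, 0], [0, 0, 0], [0, 0, 0], [0, 0, 0], [0, 0, 0]], gripper=[28, 28, 28, 28, 28, 28])

```text
clock: 10.92
eef_pos: [536.1, 71.1, 213.4]
eef_rot: [3.134, -0.001, 1.508]
wrist_force: [0.7, -0.5, 0.9]
finger_gap: 25.9
finger_force: 0.0
```

carry_out(slide=[[-0.24, -0.994, 0], [-0.24, -0.994, 0], [-0.24, -0.994, 0], [-0.24, -0.994, 0], [-0.24, -0.994, 0], [-0.24, -0.994, 0], [-0.24, -0.994, 0], [-0.24, -0.994, -0.2], [-0.24, -0.994, -0.2], [-0.24, -0.994, -0.2]], dr=[[0, 0, 0.0294], [0, 0, 0.0294], [0, 0, 0.0294], [0, 0, 0.0294], [0, 0, 0.0294], [0, 0, 0.0294], [0, 0, 0.0294], [0, 0, 0.0294], [0, 0, 0.0294], [0, 0, 0.0294]], gripper=[42, 42, 42, 42, 42, 42, 42, 42, 42, 42])

```text
clock: 11.75
eef_pos: [473.6, -176.9, 155.8]
eef_rot: [-3.137, -0.003, 1.693]
wrist_force: [0.8, -0.1, 0.6]
finger_gap: 39.6
finger_force: 0.0
```

```bash
python3 - <<'E'
from h import *
snap("side","s5");snap("top","t5"); a=cv2.imread("pics/s5.png");b=cv2.imread("pics/t5.png")
p=read_state()["eef_pos"];print(p)
print("tip",proj("side",p-[0,0,97]),"rib top pred",proj("side",[474.5,-177.5,34]))
c=cv2.resize(a[120:270,220:400],(720,600)[0:1]+(600,),interpolation=cv2.INTER_CUBIC)
d=cv2.resize(b[150:250,205:365],(800,500),interpolation=cv2.INTER_CUBIC)
cv2.imwrite("pics/c5.png",cv2.resize(np.vstack([cv2.resize(a[120:220,230:400],(510,300),interpolation=cv2.INTER_CUBIC),cv2.resize(b[155:250,205:366],(510,300),interpolation=cv2.INTER_CUBIC)]),None,fx=1,fy=1))
E
```

```text
[ 474.98289429 -177.02291014  158.72816889]
tip [340.4992689  184.00484543] rib top pred [339.69806451 192.66486074]
```

View pics/c5.png

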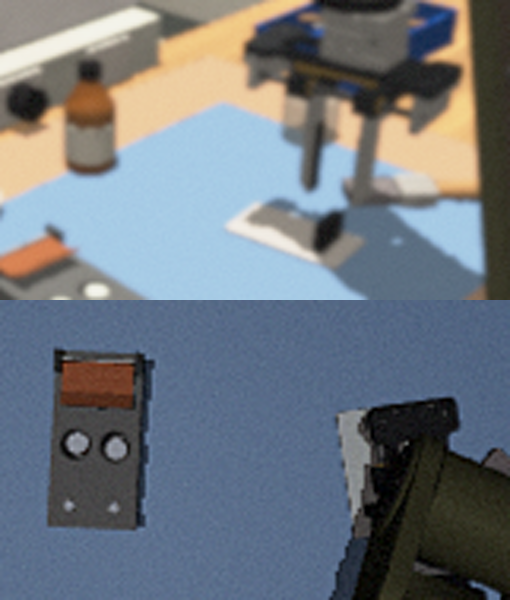

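Both vials are in the bores (white caps at (76,443) and (115,446)), and the fingers straddle the rib at side px (340,195).

carry_out(slide=[[0, 0, -0.12], [0, 0, -0.2], [0, 0, -0.22], [0, 0, -0.22], [0, 0, -0.22], [0, 0, -0.22], [0, 0, -0.22], [0, 0, -0.22], [0, 0, -0.22], [0, 0, -0.22]], dr=[[0, 0, 0], [0, 0, 0], [0, 0, 0], [0, 0, 0], [0, 0, 0], [0, 0, 0], [0, 0, 0], [0, 0, 0], [0, 0, 0], [0, 0, 0]], gripper=[42, 42, 42, 42, 5, 5, 5, 5, 5, 5], newtons=40)

```text
clock: 12.68
eef_pos: [474.9, -177.7, 103.8]
eef_rot: [3.141, 0.001, 1.693]
wrist_force: [-1.8, 1.2, 7.4]
finger_gap: 12.1
finger_force: 40.0
```

carry_out(slide=[[0, 0, 0], [0, 0, 0], [0, 0, 0], [0, 0, 0]], dr=[[0, 0, 0], [0, 0, 0], [0, 0, 0], [0, 0, 0]], gripper=[5, 5, 5, 5])

```text
clock: 13.02
eef_pos: [474.9, -177.7, 103.8]
eef_rot: [3.141, 0.001, 1.693]
wrist_force: [-1.0, 0.8, 6.6]
finger_gap: 11.7
finger_force: 40.0
```

carry_out(slide=[[0, 0, 0.1], [0, 0, 0.24], [0, 0, 0.34], [-0.088, 0.98, 0.34], [-0.088, 0.98, 0.34], [-0.088, 0.98, 0.34], [-0.088, 0.98, 0.34], [-0.088, 0.98, 0.34], [-0.088, 0.98, 0.34], [-0.088, 0.98, 0.34]], dr=[[0, 0, 0], [0, 0, 0], [0, 0, 0], [0, 0, -0.0294], [0, 0, -0.0294], [0, 0, -0.0294], [0, 0, -0.0294], [0, 0, -0.0294], [0, 0, -0.0294], [0, 0, -0.0294]], gripper=[5, 5, 5, 5, 5, 5, 5, 5, 5, 5])

```text
clock: 13.85
eef_pos: [451.6, 72.7, 188.3]
eef_rot: [-3.142, -0.001, 1.513]
wrist_force: [-0.1, 0.3, -1.8]
finger_gap: 11.6
finger_force: 40.0
```

carry_out(slide=[[0, 0.105, 0], [0, 0.105, 0], [0, 0.105, -0.08], [0, 0.105, -0.08], [0, 0.105, -0.08], [0, 0.105, -0.08]], dr=[[0, 0, 0], [0, 0, 0], [0, 0, 0], [0, 0, 0], [0, 0, 0], [0, 0, 0]], gripper=[5, 5, 5, 5, 5, 5])

```text
clock: 14.35
eef_pos: [452.8, 93.2, 168.6]
eef_rot: [-3.142, 0.0, 1.507]
wrist_force: [-0.0, 0.4, -0.1]
finger_gap: 11.7
finger_force: 40.0
```

```bash
python3 - <<'E'
from h import *
snap("side","s6");snap("top","t6"); a=cv2.imread("pics/s6.png");b=cv2.imread("pics/t6.png")
s=read_state();print(s["eef_pos"],s["eef_rot"])
cv2.imwrite("pics/c6.png",np.vstack([cv2.resize(a[175:255,215:335],(450,300),interpolation=cv2.INTER_CUBIC),cv2.resize(b[165:245,180:300],(450,300),interpolation=cv2.INTER_CUBIC)]))
E
```

```text
[452.906714    93.28324928 168.761659  ] [ 3.14072259e+00 -1.43841984e-04  1.50717521e+00]
```

View pics/c6.png

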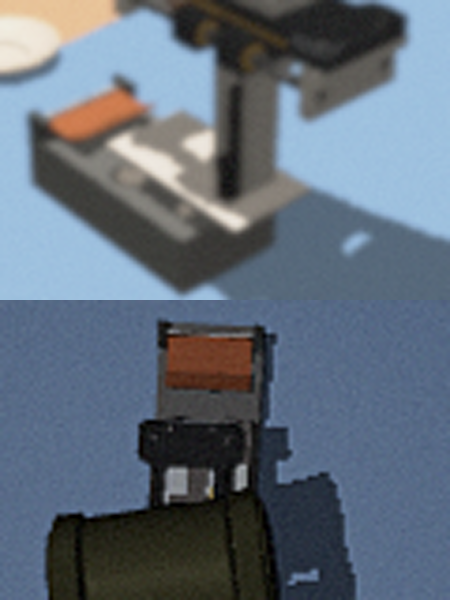

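Side view: the held strip hovers above the block. Its far edge runs from crop (115,137) to (180,112), and the leaf is undisturbed. Next I compare this with the prediction.

```bash
python3 - <<'E'
from h import *
th=-.0635; p=np.array([452.9,93.3,0]); X=np.array([np.cos(th),np.sin(th),0]);Y=np.array([-X[1],X[0],0])
f=lambda P,o:((proj("side",P)-o)*3.75).round(1)
o=np.array([215,175])
for nm,a,y in(("tailL",95,32),("tailR",95,-32),("nearL",-25,32)):print(nm,f(p+a*X+y*Y+[0,0,69],o))
a=cv2.imread("pics/s6.png")
cv2.imwrite("pics/c7.png",cv2.resize(a[185:245,225:305],(800,600),interpolation=cv2.INTER_CUBIC))
print([(proj("side",p+a*X+y*Y+[0,0,69])-[225,185])*10 for a,y in((95,32),(95,-32),(-25,32))])
E
```

```text
tailL [103.9 142.8]
tailR [179.2 107.7]
nearL [232.2 228.9]
[array([177.01184921, 280.79624233]), array([377.73836924, 187.24509385]), array([519.26242836, 510.40627855])]
```

View pics/c7.png

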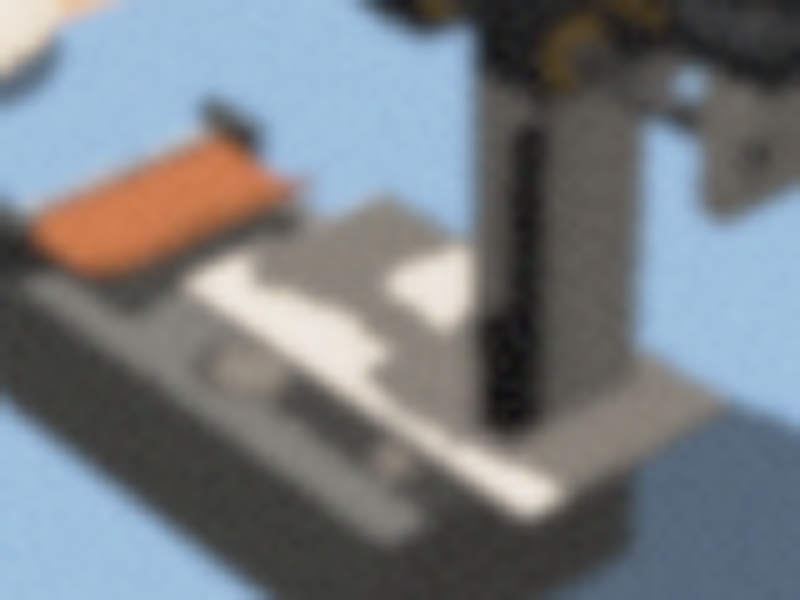

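```bash
python3 - <<'E'
from h import *
from scipy.optimize import least_squares as L
obs=np.array([[190,278],[385,195],[552,490]])/10+[225,185]
loc=[(95,32),(95,-32),(-25,32)]
def r(q):
    X=np.array([np.cos(q[2]),np.sin(q[2]),0]);Y=np.array([-X[1],X[0],0])
    return (np.array([proj("side",np.array([q[0],q[1],69])+a*X+y*Y) for a,y in loc])-obs).ravel()
s=L(r,[452.9,93.3,-.06],x_scale=[1,1,.01]);print(s.x,s.fun.round(2))
# block's own near corners and pins in side, check
for a in((-80,40),(80,40)):
    th=-.062;print(a,(proj("side",[540.6+a[0]*np.cos(th)-a[1]*np.sin(th),88.2+a[0]*np.sin(th)+a[1]*np.cos(th),45])-[225,185])*10)
E
```

```text
[ 4.52167149e+02  8.61221278e+01 -1.65469300e-02] [ 0.1   0.18 -0.2  -1.34  0.09  0.87]
(-80, 40) [391.05242765 543.78094367]
(80, 40) [-23.51423636 252.69673302]
```

carry_out(slide=[[0, 0.01, -0.03], [0, 0.01, -0.05], [0, 0.01, -0.064], [0, 0.01, -0.07], [0, 0.01, -0.074], [0, 0.01, -0.078], [0, 0.01, -0.078], [0, 0.01, -0.078]], dr=[[0, 0, 0], [0, 0, 0], [0, 0, 0], [0, 0, 0], [0, 0, 0], [0, 0, 0], [0, 0, 0], [0, 0, 0]], gripper=[5, 5, 5, 5, 5, 5, 5, 5])

```text
clock: 15.12
eef_pos: [452.6, 96.2, 148.8]
eef_rot: [3.142, -0.0, 1.508]
wrist_force: [-3.4, -0.1, 5.2]
finger_gap: 11.6
finger_force: 40.0
```

carry_out(slide=[[0, 0, -0.003], [0, 0, -0.005], [0.02, -0.001, -0.005], [0.04, -0.0025, -0.005], [0.06, -0.004, -0.005], [0.08, -0.005, -0.005], [0.08, -0.005, -0.005]], dr=[[0, 0, 0], [0, 0, 0], [0, 0, 0], [0, 0, 0], [0, 0, 0], [0, 0, 0], [0, 0, 0]], gripper=[5, 5, 5, 5, 5, 5, 5])

```text
clock: 15.7
eef_pos: [473.3, 95.0, 148.7]
eef_rot: [3.141, -0.0, 1.508]
wrist_force: [-5.8, 0.1, 20.1]
finger_gap: 11.6
finger_force: 40.0
```

```bash
python3 - <<'E'
from h import *
s=read_state();print(s["eef_pos"],s["eef_rot"],s["wrist_force"],s["moment"])
snap("side","s8"); a=cv2.imread("pics/s8.png")
cv2.imwrite("pics/c8.png",cv2.resize(a[185:245,225:305],(800,600),interpolation=cv2.INTER_CUBIC))
E
```

```text
[473.30697311  95.02811345 148.68674092] [ 3.14054741e+00 -3.84849375e-04  1.50780125e+00] [-5.83618253  0.10423374 20.06039598] [-0.05406634  1.11945445 -0.0295531 ]
```

View pics/c8.png

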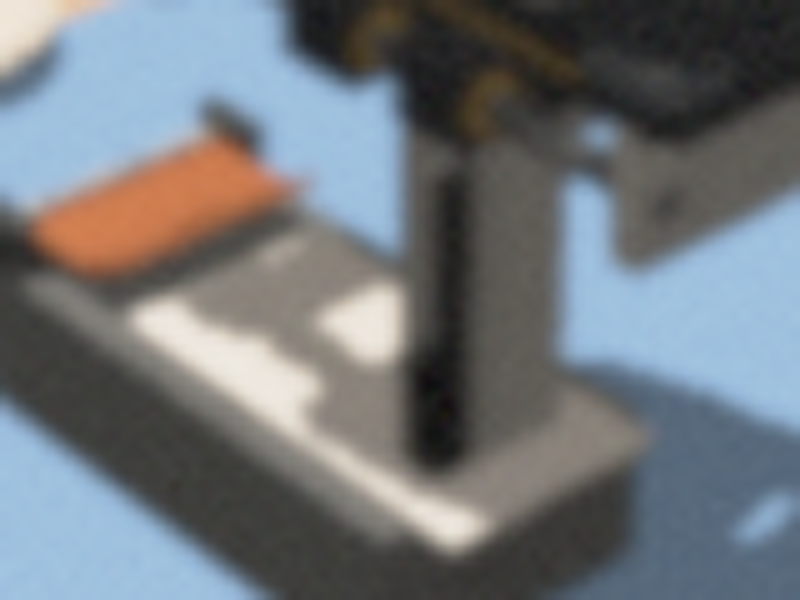

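The strip lies flat and parallel to the block edge, with the tail just short of the lip. Pushing 20 N down, I'll slide it in.

carry_out(slide=[[0.015, -0.001, 0], [0.03, -0.002, 0], [0.045, -0.003, 0], [0.06, -0.004, 0], [0.075, -0.005, 0], [0.09, -0.006, 0], [0.099, -0.006, 0], [0.099, -0.006, 0], [0.099, -0.006, 0], [0.099, -0.006, 0]], dr=[[0, 0, 0], [0, 0, 0], [0, 0, 0], [0, 0, 0], [0, 0, 0], [0, 0, 0], [0, 0, 0], [0, 0, 0], [0, 0, 0], [0, 0, 0]], gripper=[5, 5, 5, 5, 5, 5, 5, 5, 5, 5])

```text
clock: 16.58
eef_pos: [497.6, 93.5, 148.7]
eef_rot: [3.141, -0.0, 1.508]
wrist_force: [-8.1, 0.7, 19.5]
finger_gap: 11.8
finger_force: 40.0
```

```bash
python3 - <<'E'
from h import *
s=read_state();print(s["eef_pos"],s["eef_rot"],s["wrist_force"],s["finger_gap"])
p=s["eef_pos"];th=-.062;d=p[:2]-[540.6,88.2];print("grip in block",d@[np.cos(th),np.sin(th)],d@[-np.sin(th),np.cos(th)])
snap("side","s9"); a=cv2.imread("pics/s9.png")
cv2.imwrite("pics/c9.png",cv2.resize(a[185:245,225:305],(800,600),interpolation=cv2.INTER_CUBIC))
E
```

```text
[497.62780058  93.53128442 148.71372235] [ 3.14052229e+00 -3.37310543e-04  1.50790561e+00] [-8.08625821  0.65813593 19.51153378] 11.796623966469246
grip in block -43.21996121406573 2.658471191011148
```

View pics/c9.png

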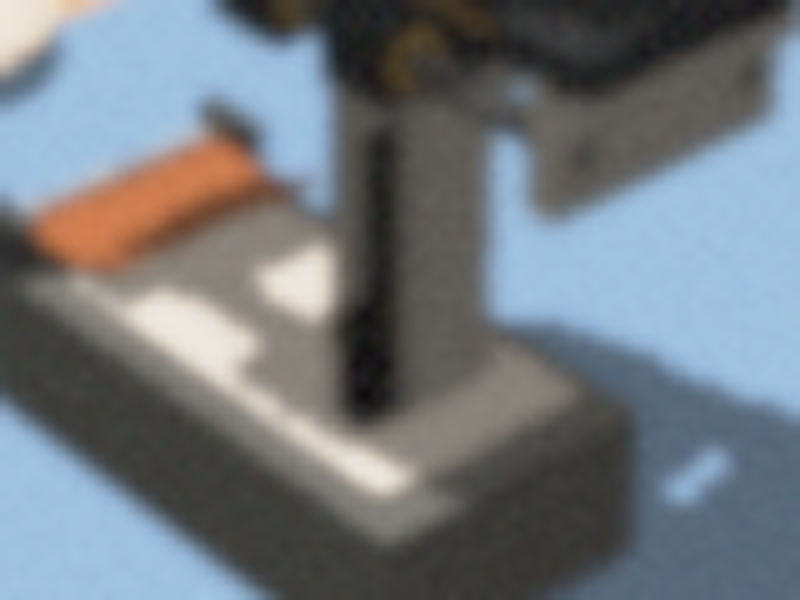

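The strip's edge is under the leaf, which hasn't moved. The strip is straight and flat, held with 40 N and pressed down at about 19.5 N.

```bash
python3 -c "
from cell import *
print(sign_off())"
```

```text
the job is handed in; nothing more can be done
None
```

I handed the job in after about 17 s; `sign_off()` gave no verdict. Both white-capped vials are down in the bores, and the strip's far edge is about 22 mm under the unlifted leaf. The strip lies straight and flat, held at 40 N and pressed down with about 19.5 N; the pins sit hidden under it, so I judged them in from that force (6.5 N needed).

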